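Park the portafilter in the tamping stand

TASK

Get the portafilter ready for tamping: pick it up, feed its collar in from the open end of the tamping stand, under the silver lips, and slide it gently to the back. Lower it until the collar has settled flat in its seat behind the yellow sills, and only then let go, leaving the handle pointing straight out of the open end. Leave the other things on the bar where they are.

Things in the scene. Friction and masses are not known exactly. Their poses are not given: they have to be found in the camera images.
- portafilter: Loose portafilter (coffee filter holder), about 0.4 kg, 194 long, lying level on the table, basket up: steel head, cup 60 wide, 32 high, with a collar round its top; thin neck 18; round brown wooden handle. The centre of mass is about 15 behind the head's centre, so grip the handle near its front, firmly. Origin: centre of the head's underside. +x from handle to head, +z up out of the basket.
- collar (a point): On the head's axis at the underside of the portafilter's collar, a flat flange of diameter 80, 6 thick, 26 to 32 above the head's underside.
- handle (a point): Good place to grip the portafilter: on the axis of the round handle (diameter 28), 66 behind the head's centre, 20 above its underside. The handle runs level from 44 to 140 behind the head's centre and ends in a knob of diameter 40 (to 154 behind). Axes as portafilter.
- stand: Fixed tamping stand, 103 deep, 130 wide, 88 high: wooden base, two blue prongs open at one end, silver lips above. Origin on the table under the seat's centre; +x inwards from open end to stop, +z up. Prongs (x -38 to 47) leave a gap y -34 to 34 for the cup; the collar rides on them. The back wall stops the head's centre at x = +2. All is free below the handle in front of the prongs.
- seat (a point): Centre of the seat at prong-top height, 60 above the table, on the stand's origin axis. The settled collar's underside lies here, head's underside 34 and handle axis 54 above the table, handle out of the open end along the stand's -x. Play: about 4 in x and y.
- mouth (a point): Middle of the open end, 39 in front of the seat's centre, at the height of the tops of the two yellow sills (66 above the table). The sills lie across the prongs at x -39 to -25; the collar must pass over them and then sink 6 into the seat.
- lips (a point): Middle of the front edge of the two silver lips, at the height of their underside, 82 above the table (top 88). They run x -20 to 42, y 30 to 60 either side, and bar entry from above; under them side walls leave 88 for the collar. So the collar (6 thick) has 16 of height between sills and lips.
- tamper: Bystander, loose: polished aluminium hand tamper standing upright, 90 high, 58 wide. Origin: centre of its underside.
- leveller: Bystander, loose: black puck-shaped coffee leveller, 62 wide, 38 high. Origin: centre of its underside.
- mug_a: Bystander, loose: white espresso mug, 68 wide, 65 high, handle at its +y side. Origin: centre of its underside.
- mug_b: Bystander, loose: blue espresso mug, 68 wide, 65 high, handle at its +y side. Origin: centre of its underside.
- glass_cup: Bystander, loose: amber drinking glass, 72 wide, 85 high. Origin: centre of its underside.
- takeaway_lid: Bystander, loose: black takeaway cup lid lying flat, 90 wide, 18 high. Origin: centre of its underside.
Things that resemble listed ones, but are neither listed nor needed, are in the scene too. What is meant by the portafilter is not blue, and is the larger of those in its own colour.

How it is judged:
On the way, in this order (a step that is already met when the one before it is completed fails the run):
1. the portafilter is lifted clear of the table (height (world z) of portafilter above 0.03 m), for 0.1 s.
2. the collar is entering from the open end, at the height between sills and lips (x of portafilter in the frame of stand between -0.055 and -0.015 m and y of portafilter in the frame of stand between -0.012 and 0.012 m and z of portafilter in the frame of stand between 0.034 and 0.054 m).
3. the collar has settled in the seat while the handle is still held (x of portafilter in the frame of stand between -0.008 and 0.008 m and y of portafilter in the frame of stand between -0.008 and 0.008 m and z of portafilter in the frame of stand between 0.028 and 0.0385 m and angle between portafilter's own z axis and vertical below 0.1 rad and angle between the x axis of portafilter and the x axis of stand, either way round below 0.3 rad and contact force between the fingers and portafilter above 0.5 N), for 0.2 s.
At the end, for the whole second after the job is handed in: The portafilter rests still and released in the stand: head centre within 8 mm of the seat's centre both ways, underside at most 38.5 mm above the table (34 when seated), level within 0.1 rad, handle within 0.3 rad of straight out of the open end (x of portafilter in the frame of stand between -0.008 and 0.008 m and y of portafilter in the frame of stand between -0.008 and 0.008 m and z of portafilter in the frame of stand between 0.028 and 0.0385 m and angle between portafilter's own z axis and vertical below 0.1 rad and angle between the x axis of portafilter and the x axis of stand, either way round below 0.3 rad and linear speed of portafilter below 0.02 m/s and angular speed of portafilter below 0.2 rad/s); the robot touches nothing.
It fails at once if a bystander is shoved more than 20 mm (distance of any of tamper, leveller, mug_a, mug_b, glass_cup, takeaway_lid from where it was at the start of the episode above 0.02 m).
It fails at once if a bystander is tipped over (angle between any of tamper, leveller, mug_a, mug_b, glass_cup, takeaway_lid's own z axis and vertical above 0.3 rad).
It fails at once if the portafilter is jammed against the stand with more than 60 N (contact force between portafilter and stand above 60 N).
It also fails if it takes over 48 s, if anything falls off the work surface, if the arm or the gripper's body presses on something with over 40 N, if the wrist force passes 120 N, or if a joint passes its speed limit or range.

ROBOT

A 7-joint arm with a two-finger parallel gripper is mounted at the origin on the work surface. World frame = base frame: x ahead of the robot, y to its left, z up, the work surface at z = 0. Lengths are in m, angles in rad, forces in N, time in s.
With the tool pointing down it reaches from about 0.4 to 0.85 m from the base axis. Payload 4.5 kg.
Tool frame: the origin (TCP) lies on the front face of the gripper's body, between the roots of the fingers; the fingertips stand 73 mm ahead of it and the grasp point (between the pads) lies 54 mm ahead of it; z points along the fingers, y is the line along which they close (so a half turn about z gives the same grasp; the last joint's range is limited). The gripper opens to 85 mm and grips with 20 to 120 N. Pads are 22 mm wide; open, the fingers measure 114 mm over their backs; the gripper's body (76 mm by 85 mm) begins 54 mm behind the grasp point. The pads swing forward as they close: fully open they stand 13 mm farther back than shut.
Start: joints at [1.19, 0.689, -0.195, 1.565, 0.157, 0.902, -0.215], TCP at [0.252, -0.572, 0.304] pointing down, gripper open.
Joint ranges: [-3.01, 3.01], [-0.46, 2.08], [-1.47, 1.51], [0.13, 2.56], [-1, 4.14], [0.04, 2.09], [-2.66, 2.66]. Speed limits (rad/s): [2.57, 2.57, 3.14, 3.14, 3.14, 3.14, 3.14].

INTERFACE

Orientations are given as [roll, pitch, yaw] about the fixed x, y, z axes, in that order (R = Rz(yaw) Ry(pitch) Rx(roll)).
In Python, from plant import bot gives the robot as it stands. Calls block until the motion is done:
- bot.goto(position, orientation): joint-space move of the TCP to a pose.
- bot.move_linear(position, max_speed=0.15, frame=None): straight line of the TCP; frame=None keeps the orientation; max_speed is the mean speed in m/s.
- bot.move_joints(angles): joint-space move.
- bot.command_gripper(opening, f_grip=None): opening from 0.0 (shut) to 1.0 (fully open); f_grip is the grip in N (None keeps the last); returns when the fingers have stopped.
- bot.hold(seconds).
- bot.ik(position, orientation): joint angles nearest the present ones, or None.
- bot.read_state(): the state.
- bot.grab_frame(name): name is "side" or "top" or "wrist"; returns a dict with "img" (480x640x3 uint8, red, green, blue), "fx", "fy", "cx", "cy" (pixels), "R" (3x3) and "t" (3): a world point X has camera coordinates R X + t; the wrist camera has in their place "hand_eye" (4x4, takes a point from camera to tool coordinates, whose origin is the TCP and whose axes are the flange's). Camera axes: x right, y down, z forward; pixel columns grow to the right and rows downward; lengths in m; the calibration is good to about 2 mm. A picture is of the moment at which its call begins: read the wrist's pose just before it. There is no depth.
A pose or a line that the arm cannot do raises bot.IKError and nothing moves.
- bot.hand_in(): hands the job in; it is judged then, once.
The state is a dict: "t": time; "joint_positions": joint angles; "joint_velocities": joint speeds; "tau": joint torques, N m; "position": TCP position; "ee_rot": TCP orientation; "force": force on the tool from outside, world axes, zero at the start; "wrist_torque": the same for the moment, N m; "width": opening from 0.0 (shut) to 1.0 (fully open); "grasp_force": force on a finger pad.
Only numpy, scipy, OpenCV 4.12 (cv2) and the standard library are available. Lean on these libraries where they do the work, as an engineer would, in place of code of your own. Each camera call takes 0.05 s, during which the arm holds its last target. There are 200 camera calls.

## Working session

There is one attempt and no reset: what is moved stays moved. The work goes in short steps, each a Python script; the robot and the scene stay as the last script left them, time stands still between calls to the robot, and variables do not carry over. Pictures are saved under pics/ and viewed, at most 10 in all, crops included, and the job is handed in when it is done.

```bash
ls; mkdir -p pics
python3 - <<'E'
from plant import bot
import cv2, pickle
s=bot.read_state(); print(s['t'],s['position'],s['ee_rot'])
d={}
for n in ("top","side"):
    f=bot.grab_frame(n); d[n]=f
    cv2.imwrite(f"pics/{n}0.png",f["img"][:,:,::-1]); print(n,f["fx"],f["cx"],f["cy"],f["R"],f["t"])
pickle.dump(d,open("f0.pkl","wb"))
E
```

```text
pics
0.0 [ 0.25164575 -0.57153332  0.30305827] [-3.13973624e+00  1.23216722e-04  4.14869528e-01]
top 456.97903180856065 322.9621876379822 240.67749651040052 [[-0.01348622 -0.99989152  0.00592179]
 [-0.99577351  0.01289213 -0.09093354]
 [ 0.09084733 -0.00712311 -0.99583936]] [0.01268794 0.5814289  1.14625922]
side 613.9606342696617 314.76353265179256 232.06482571511418 [[-0.84538817 -0.53369354  0.02213714]
 [-0.28634552  0.41781632 -0.86222721]
 [ 0.45091583 -0.73525556 -0.50603772]] [0.46613457 0.23160502 0.99192364]
```

View pics/top0.png

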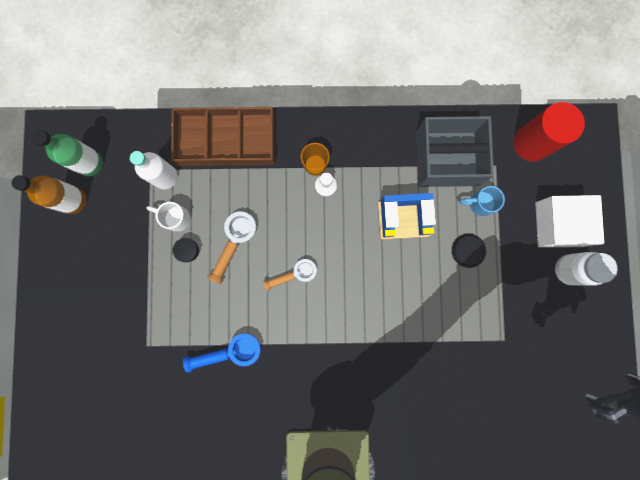

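View pics/side0.png

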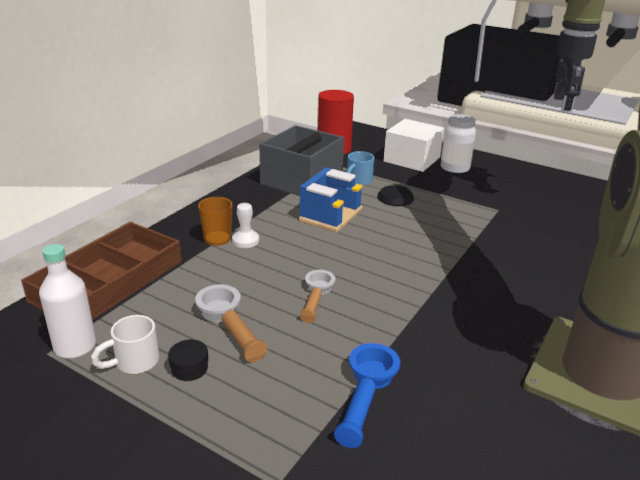

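The top view shows three things that could be the portafilter: a large steel and brown one with its head at (240,226) and handle end at (215,277), a small brown one at (305,270), and a blue one at (244,350). By the description it is the large brown one. The stand is at (407,218), with its yellow sills facing the robot. Next I measure both and check them in one close crop.

```bash
cat > h.py <<'E'
import numpy as np, cv2
def ray(f,uv,z):
    uv=np.atleast_2d(np.asarray(uv,float))
    d=np.c_[(uv[:,0]-f["cx"])/f["fx"],(uv[:,1]-f["cy"])/f["fy"],np.ones(len(uv))]@f["R"]
    c=-f["R"].T@f["t"]
    return (c+d*((z-c[2])/d[:,2])[:,None])[:,:2]
def blobs(f,lo,hi,roi,amin=15):
    x0,y0,x1,y1=roi
    m=np.zeros(f["img"].shape[:2],np.uint8)
    m[y0:y1,x0:x1]=cv2.inRange(cv2.cvtColor(f["img"],cv2.COLOR_RGB2HSV),lo,hi)[y0:y1,x0:x1]
    n,l,s,c=cv2.connectedComponentsWithStats(m)
    return [(s[i,4],c[i],(l==i)) for i in range(1,n) if s[i,4]>=amin]
E
python3 - <<'E'
from h import *; import pickle
F=pickle.load(open("f0.pkl","rb")); f=F["top"]
img=f["img"]
roi=(200,200,275,295)
for a,c,m in blobs(f,(5,110,60),(20,255,255),roi): 
    p=ray(f,np.argwhere(m)[:,::-1],.02); q=p.mean(0); u=np.linalg.svd(p-q)[2][0] if len(p)<3000 else 0
    t=(p-q)@u; print("handle",a,c,q,u,t.min(),t.max())
for a,c,m in blobs(f,(0,0,165),(179,45,255),roi):
    k=cv2.convexHull(np.argwhere(m)[:,::-1].astype(np.int32))[:,0]
    p=ray(f,k,.032); print("head",a,c,cv2.minEnclosingCircle((p*1000).astype(np.float32)),cv2.fitEllipse((p*1000).astype(np.float32)))
roi=(370,180,445,245)
for a,c,m in blobs(f,(24,150,120),(35,255,255),roi): print("sill",a,c,ray(f,c,.066))
for a,c,m in blobs(f,(0,0,190),(179,45,255),roi): print("lip",a,c,ray(f,c,.088))
a=cv2.resize(img[195:290,195:280],None,fx=5,fy=5,interpolation=2)
b=cv2.resize(img[180:255,370:445],None,fx=5,fy=5,interpolation=2)
h=475;o=np.zeros((h,a.shape[1]+b.shape[1],3),np.uint8);o[:,:a.shape[1]]=a;o[:b.shape[0],a.shape[1]:]=b
cv2.imwrite("pics/crop1.png",o[:,:,::-1]); print(o.shape)
E
```

```text
handle 456 [222.71710526 262.45614035] [0.5294215  0.26288324] [-0.89372887  0.44860753] -0.0562472870620493 0.05194250311560371
handle 86 [269.24418605 283.47674419] [0.47404364 0.14377152] [-0.52240366  0.85269832] -0.017608910462881707 0.013042674608471902
head 731 [239.99316005 226.47195622] ((618.4307250976562, 218.58416748046875), 42.04950714111328) ((619.3543701171875, 218.3721466064453), (81.2686996459961, 82.51010131835938), 62.3729362487793)
sill 61 [427.86885246 230.37704918] [[ 0.60028946 -0.25603598]]
sill 62 [390.19354839 232.43548387] [[ 0.59634433 -0.16209115]]
lip 326 [427.86196319 212.02453988] [[ 0.64304388 -0.25232119]]
lip 328 [391.25914634 214.125     ] [[ 0.63898358 -0.16248967]]
(475, 800, 3)
```

View pics/crop1.png

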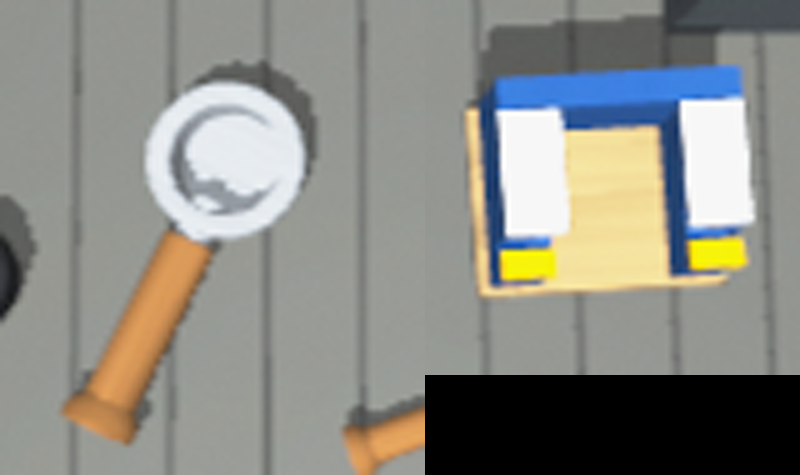

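The crop confirms the choice: a large steel head with a brown handle. The 81 mm fitted collar matches the stated 80. The stand's lips and sills are clearly segmented. Portafilter head is at (0.619, 0.2185), yaw about -0.459. Stand origin is about (0.630, -0.208), yaw about 0.043. I'll hover above the handle now.

```bash
cat >> h.py <<'E'
PF=np.array([.619,.2185]); PY=-.459; ST=np.array([.6302,-.2078]); SY=.043
def off(o,yaw,d): 
    c,s=np.cos(yaw),np.sin(yaw); return np.asarray(o)+np.array([[c,-s],[s,c]])@np.asarray(d)
def wristframe(bot):
    """wrist picture with world extrinsics"""
    from scipy.spatial.transform import Rotation as Ro
    s=bot.read_state(); f=dict(bot.grab_frame("wrist"))
    T=np.eye(4); T[:3,:3]=Ro.from_euler("xyz",s["ee_rot"]).as_matrix(); T[:3,3]=s["position"]
    W=np.linalg.inv(T@np.asarray(f["hand_eye"])); f["R"]=W[:3,:3]; f["t"]=W[:3,3]; return f
E
python3 - <<'E'
from plant import bot
from h import *; import pickle
g=off(PF,PY,[-.066,0]); e=off(ST,SY,[-.066,0])
for p,y in ((g,PY),(e,SY)):
    for k in (0,np.pi,-np.pi):
        print(y+k, bot.ik([*p,.12],[np.pi,0,y+k]))
bot.goto([*g,.24],[np.pi,0,PY])
f=wristframe(bot); pickle.dump(f,open("w1.pkl","wb")); cv2.imwrite("pics/w1.png",f["img"][:,:,::-1])
s=bot.read_state(); print(s["t"],s["position"],s["ee_rot"],s["joint_positions"],s["force"],f["hand_eye"])
E
```

```text
-0.459 [-0.66190586  0.95533284  0.31099702  1.74190458 -0.5198416   0.52705651
 -2.04883625]
2.682592653589793 [-0.18439938  0.9815691  -0.56467567  1.71474207  0.78056174  0.68445436
 -0.0655775 ]
-3.600592653589793 [-0.18439938  0.9815691  -0.56467567  1.71474207  0.78056174  0.68445436
 -0.0655775 ]
0.043 [ 0.28605445  0.91649466 -0.00942076  1.76350163  0.01678169  0.46167395
 -1.26250058]
3.1845926535897933 [ 0.64894329  1.00290951 -0.67802426  1.74300263  0.90260678  0.73917646
  1.10145026]
-3.098592653589793 [ 0.64894329  1.00290951 -0.67802426  1.74300263  0.90260678  0.73917646
  1.10145026]
3.225 [0.5602807  0.24671739 0.24010028] [ 3.14135638e+00 -4.76408713e-04 -4.60547371e-01] [-0.63776097  0.76608298  0.2662406   1.68219791 -0.27619223  0.73026111
 -2.26696789] [-0.41764611 -0.30859492 -0.00619764] [[ 2.78636007e-04 -9.60365975e-01 -2.78742025e-01  7.00884088e-02]
 [ 9.99999950e-01  3.09241020e-04 -6.58263152e-05 -1.03730821e-04]
 [ 1.49415822e-04 -2.78741993e-01  9.60366013e-01 -6.93867778e-02]
 [ 0.00000000e+00  0.00000000e+00  0.00000000e+00  1.00000000e+00]]
```

View pics/w1.png

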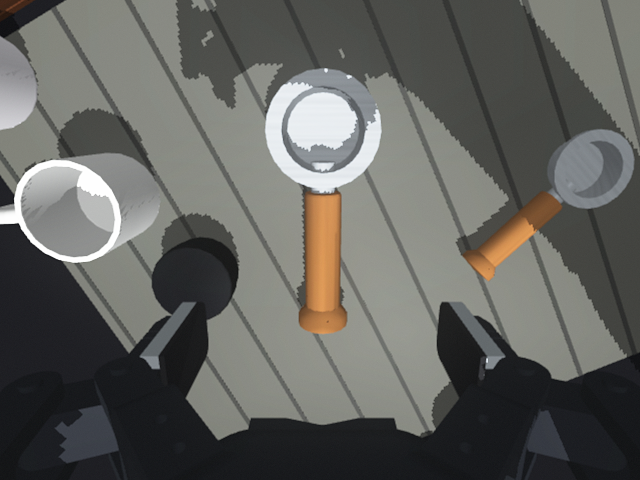

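The wrist view shows the big portafilter centred, with its head at (323,128) and handle running (322,195) to (322,325). The leveller is at (195,280), fairly near the left finger. I'll refine both positions from this frame.

Run:
```python
from h import *; import pickle
f=pickle.load(open("w1.pkl","rb"))
for a,c,m in blobs(f,(5,110,60),(20,255,255),(280,170,370,345),200):
    v=np.argwhere(m)[:,::-1]; v=v[v[:,1]<305]; p=ray(f,v,.02); vx=cv2.fitLine(p.astype(np.float32),cv2.DIST_L2,0,.001,.001).ravel()
    print("handle",a,c,p.mean(0),vx, np.arctan2(vx[1],vx[0]))
for a,c,m in blobs(f,(0,0,120),(179,40,255),(255,60,395,200),500):
    m=cv2.morphologyEx(m.astype(np.uint8),cv2.MORPH_OPEN,np.ones((15,15)))
    k=cv2.convexHull(np.argwhere(m)[:,::-1].astype(np.int32))[:,0]
    print("head",a,c,cv2.fitEllipse((ray(f,k,.032)*1000).astype(np.float32)))
for a,c,m in blobs(f,(0,0,0),(179,120,45),(150,235,240,300),800):
    p=ray(f,c,.038); print("lev",a,c,p); d=p[0]-PF; 
    print("in pf frame",np.array([[np.cos(PY),np.sin(PY)],[-np.sin(PY),np.cos(PY)]])@d)
```

```text
handle 5114 [322.43019163 264.52737583] [0.54001717 0.25639979] [ 0.8956066  -0.44484705  0.5400172   0.25639978] -0.46100345
head 592 [264.29898649  78.48817568] ((669.4862060546875, 236.45431518554688), (12.23129653930664, 20.339292526245117), 55.33293533325195)
head 15545 [326.31849469 137.23743969] ((607.7638549804688, 216.49008178710938), (101.19486236572266, 130.78170776367188), 172.626953125)
lev 3752 [191.75826226 269.40138593] [[0.57395689 0.34805763]]
in pf frame [-0.09778172  0.09619147]
```

Run:
```python
from plant import bot
from h import *; import pickle
f=pickle.load(open("w1.pkl","rb")); print("head wrist",ray(f,[323,129.5],.032))
PY=-.461; g=off([.5400,.2564],PY,[0,0]); u=np.array([np.cos(PY),np.sin(PY)])
g=g+u*((PF-.066*u-g)@u); print(g)
bot.command_gripper(.65,100)
bot.goto([*g,.14],[np.pi,0,PY])
bot.move_linear([*g,.077],.08)
s=bot.read_state(); print(s["t"],s["position"],s["ee_rot"],s["force"],s["width"])
bot.command_gripper(0,110)
s=bot.read_state(); print(s["t"],s["position"],s["force"],s["width"],s["grasp_force"])
f=bot.grab_frame("side"); cv2.imwrite("pics/s1.png",cv2.resize(f["img"][240:400,140:340],None,fx=4,fy=3.75//1)[:,:,::-1])
```

```text
head wrist [[0.62034555 0.2161768 ]]
[0.55935644 0.24678575]
5.05 [0.55967378 0.24681939 0.07726302] [-3.14113845e+00 -5.36833605e-04 -4.61038149e-01] [-0.03627784  0.58166495 -0.46019767] 0.6509382346659109
5.4333 [0.55966021 0.24694998 0.07798524] [-0.25669591 -0.05955814  6.61348671] 0.2907178181286131 107.72809624671936
```

Run:
```python
from plant import bot
from h import *; import pickle
p=bot.read_state()["position"]
bot.move_linear([p[0],p[1],p[2]+.09],.08)
bot.hold(.3)
s=bot.read_state(); print(s["t"],s["position"],s["ee_rot"],s["force"],s["wrist_torque"],s["width"],s["grasp_force"])
w=wristframe(bot); sd=bot.grab_frame("side"); tp=bot.grab_frame("top"); pickle.dump((w,sd,tp),open("l1.pkl","wb"))
o=np.zeros((480,800,3),np.uint8); o[:360,:480]=cv2.resize(w["img"],(480,360)); o[:440,480:]=cv2.resize(sd["img"][180:400,150:310],(320,440))
cv2.imwrite("pics/l1.png",o[:,:,::-1])
```

```text
7.0667 [0.55954883 0.24693619 0.16770656] [ 3.14126848e+00  2.81332200e-04 -4.61024888e-01] [ 0.41594334 -0.15066119 -2.99338825] [ 0.11289428  0.12444436 -0.02915528] 0.29426972857175815 108.19299101829529
```

View pics/l1.png

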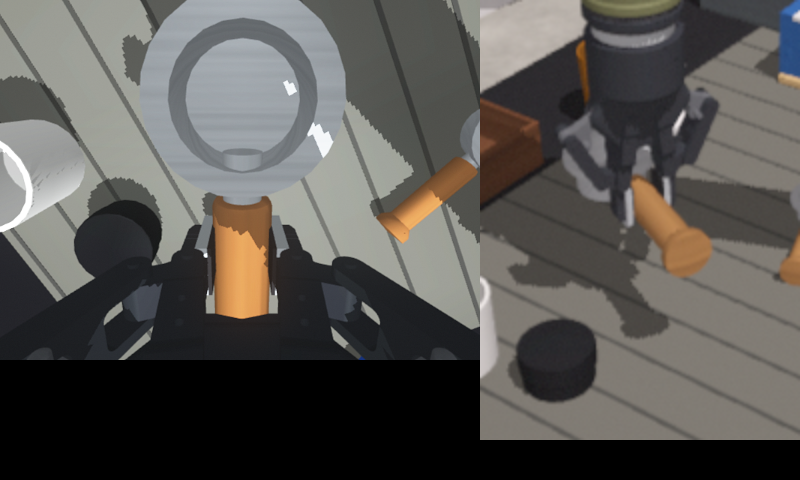

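The portafilter is held, with the handle between the pads and the collar in the wrist view centred near (324,125). Next I check for sag by comparing the collar's apparent width and the knob's side-view position with the level prediction.

Run:
```python
from h import *; import pickle
w,sd,tp=pickle.load(open("l1.pkl","rb"))
P=np.array([.55955,.24694,.16771]); y=-.461; u=np.array([np.cos(y),np.sin(y),0]); n=np.array([-u[1],u[0],0]); Z=np.array([0,0,1])
def proj(f,X):
    c=f["R"]@X+f["t"]; return np.array([f["fx"]*c[0]/c[2]+f["cx"],f["fy"]*c[1]/c[2]+f["cy"]])
gray=w["img"]; hsv=cv2.cvtColor(gray,cv2.COLOR_RGB2HSV)
# collar left/right edges per row by strongest horizontal gradient near the predicted edge
g=cv2.Sobel(cv2.GaussianBlur(cv2.cvtColor(gray,cv2.COLOR_RGB2GRAY),(0,0),1.5),cv2.CV_32F,1,0)
for r in (90,110,120,130,150): 
    l=160+np.abs(g[r,160:215]).argmax(); q=435+np.abs(g[r,435:485]).argmax(); print(r,l,q,q-l)
gb=cv2.Sobel(cv2.GaussianBlur(cv2.cvtColor(gray,cv2.COLOR_RGB2GRAY),(0,0),1.5),cv2.CV_32F,0,1)
print("bottom rows at col 285,355",[235+np.abs(gb[235:275,c]).argmax() for c in (285,355)])
for a in (-.1,-.05,0,.05):   # nose-down negative
    for ax in (.111-.054-.035,):
        A=P-Z*.054; ca,sa=np.cos(a),np.sin(a); ux=ca*u+sa*Z; uz=ca*Z-sa*u
        C=A+.066*ux+.012*uz
        t=np.linspace(0,2*np.pi,721); pts=np.array([proj(w,C+.04*(np.cos(k)*ux+np.sin(k)*n)) for k in t])
        print(a,"width",np.ptp(pts[:,0]),"x",pts[:,0].min(),pts[:,0].max(),"maxrow",pts[:,1].max(),"at285",pts[np.argmin(abs(pts[:,0]-285)+(pts[:,1]<150)*999),1],"knob",proj(sd,A-.154*ux+.066*ux), "front", proj(sd,A-.04*ux))
for a,c,m in blobs(sd,(5,110,60),(20,255,255),(200,250,270,330),50):
    v=np.argwhere(m)[:,::-1]; k=v[v[:,1]>v[:,1].max()-14]; print(a,c,v.min(0),v.max(0),cv2.minEnclosingCircle(k.astype(np.float32)))
```

```text
90 167 458 291
110 186 460 274
120 161 461 300
130 168 461 293
150 179 480 301
bottom rows at col 285,355 [np.int64(258), np.int64(261)]
-0.1 width 273.15096893086684 x 185.8212965442087 458.9722654750756 maxrow 268.519692218346 at285 263.07244163705616 knob [255.46150066 302.63620681] front [242.02124365 289.21967544]
-0.05 width 281.1835979036836 x 181.81758140763685 463.00117931132047 maxrow 271.5763476900269 at285 266.4759848544059 knob [255.63507647 305.05700087] front [242.10960973 290.29149734]
0 width 289.6379125596161 x 177.60346816392024 467.24138072353634 maxrow 274.8621210003119 at285 269.815007621644 knob [255.7436655 307.3970683] front [242.17070862 291.33167846]
0.05 width 298.5237250451112 x 173.17411437855887 471.6978394236701 maxrow 278.3713032674326 at285 273.3987152731334 knob [255.78738395 309.64991486] front [242.20445547 292.33748032]
969 [244.46336429 295.00825593] [226 268] [265 318] ((253.0, 307.0555419921875), 12.17488956451416)
```

The collar reads 274 px wide against 284–290 predicted level, so the nose is down by about 0.03–0.06 rad. I'll tilt the tool to compensate, move to a staging pose in front of the stand, and measure the collar there in the same images as the stand.

```bash
cat >> h.py <<'E'
from scipy.spatial.transform import Rotation as Ro
DROP=.0577; SAG=-.045; AFT=.066
def tcp(hx,hy,hz,yaw=SY,sag=None,drop=None,aft=None):
    """TCP pose that puts the head's underside at stand coordinates (hx,hy,hz), level"""
    sag=SAG if sag is None else sag; drop=DROP if drop is None else drop; aft=AFT if aft is None else aft
    o=[np.pi,sag,yaw]; a=np.r_[off(ST,SY,[hx-aft,hy]),hz+.02]
    return a-Ro.from_euler("xyz",o).as_matrix()@[0,0,drop], o
E
python3 - <<'E'
from plant import bot
from h import *; import pickle
p=bot.read_state()["position"]
bot.move_linear([p[0],p[1],.23],.15)
q,o=tcp(-.115,0,.15); bot.goto(q,o)
q,o=tcp(-.115,0,.045); bot.move_linear(q,.12)
bot.hold(.2)
s=bot.read_state(); print(q,s["t"],s["position"],s["ee_rot"],s["force"],s["width"],s["grasp_force"])
w=wristframe(bot); sd=bot.grab_frame("side"); tp=bot.grab_frame("top"); pickle.dump((w,sd,tp),open("l2.pkl","wb"))
o=np.zeros((480,800,3),np.uint8); o[:,:400]=cv2.resize(tp["img"][170:290,350:450],(400,480)); o[:,400:]=cv2.resize(sd["img"][150:270,290:390],(400,480))
cv2.imwrite("pics/l2.png",o[:,:,::-1])
E
```

```text
[ 0.44677408 -0.21569218  0.12264159] 10.7417 [ 0.44711057 -0.21588441  0.12329972] [ 3.14100936 -0.04624831  0.04287576] [-1.16917238 -0.92629979 -2.99950198] 0.29222736456024095 108.1996214389801
```

View pics/l2.png

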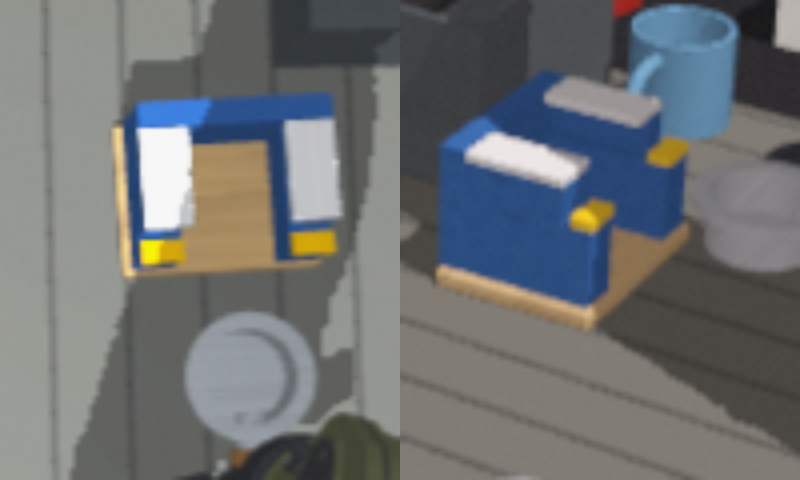

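The left half (top view) shows the collar aligned in front of the stand at full-image pixel about (412.5,264). The side view shows it at about (480,197), roughly at sill height. I'll triangulate the collar's height and position from both frames.

Run:
```python
from h import *; import pickle
w,sd,tp=pickle.load(open("l2.pkl","rb"))
def seg(f,roi,k):
    x0,y0,x1,y1=roi; g=cv2.cvtColor(f["img"],cv2.COLOR_RGB2GRAY)[y0:y1,x0:x1]
    g=cv2.resize(g,None,fx=4,fy=4,interpolation=cv2.INTER_CUBIC)
    t,m=cv2.threshold(g,0,255,cv2.THRESH_OTSU)
    cs=cv2.findContours(m,0,2)[0]; c=max(cs,key=cv2.contourArea)
    return t,c[:,0]/4.+[x0-.375,y0-.375],m
t,c,m=seg(tp,(394,246,431,279),0); 
h=cv2.convexHull(c.astype(np.float32))[:,0]; h=h[(h[:,1]<274)]
p=ray(tp,h,.077)*1000; e=cv2.fitEllipse(p.astype(np.float32)); print(t,"collar@.077",e, "want",off(ST,SY,[-.115,0]))
roi=(370,180,445,245)
for lo,hi,z in (((20,150,100),(35,255,255),.066),((0,0,150),(179,45,255),.088)):
    for a,cc,mm in blobs(tp,lo,hi,roi,40): print(a,cc,ray(tp,cc,z))
cv2.imwrite("pics/m.png",m)
x0,y0,x1,y1=455,180,505,225
a=cv2.resize(sd["img"][170:230,450:530],(800,600),interpolation=2); cv2.imwrite("pics/sd2.png",a[:,:,::-1])
# predictions of the collar outline in the side view, level and tilted
b=off(ST,SY,[-.115,0])
for zz in (.072,.077,.082):
    X=np.r_[np.array(e[0])/1000,zz]; c=sd["R"]@X+sd["t"]; print(zz,sd["fx"]*c[0]/c[2]+sd["cx"],sd["fy"]*c[1]/c[2]+sd["cy"])
```

```text
125.0 collar@.077 ((517.4486694335938, -212.0153045654297), (79.61266326904297, 80.415283203125), 30.958200454711914) want [ 0.5153063  -0.21274348]
59 [427.72881356 230.28813559] [[ 0.60051643 -0.25569478]]
66 [390.10606061 232.45454545] [[ 0.59629949 -0.16187224]]
485 [373.85360825 216.28659794] [[ 0.6341871  -0.11976162]]
317 [427.75394322 211.87697161] [[ 0.64341198 -0.25206891]]
323 [391.15479876 213.89783282] [[ 0.63954765 -0.16224939]]
0.072 380.25265708565814 201.3700399984602
0.077 380.4267457010941 199.34009482968162
0.082 380.6014919217199 197.30248171274442
```

Run:
```python
from h import *; import pickle
w,sd,tp=pickle.load(open("l2.pkl","rb"))
cv2.imwrite("pics/sd3.png",cv2.resize(sd["img"][175:235,340:420],(800,600),interpolation=2)[:,:,::-1])
C=np.array([.5174,-.2120]); 
for a in (-.05,0,.05):
  for z in (.077,):
    t=np.linspace(0,2*np.pi,721); ux=np.array([np.cos(a)*np.cos(SY),np.cos(a)*np.sin(SY),np.sin(a)]); n=np.array([-np.sin(SY),np.cos(SY),0])
    X=np.r_[C,z]+.04*(np.cos(t)[:,None]*ux+np.sin(t)[:,None]*n); c=X@sd["R"].T+sd["t"]
    p=np.c_[sd["fx"]*c[:,0]/c[:,2]+sd["cx"],sd["fy"]*c[:,1]/c[:,2]+sd["cy"]]
    q=(p-[340,175])*10
    print(a,z,"left",q[q[:,0].argmin()],"right",q[q[:,0].argmax()],"top",q[q[:,1].argmin()],"bot",q[q[:,1].argmax()])
```

```text
-0.05 0.077 left [220.93532389 241.67259323] right [588.93973623 249.51785374] top [396.4848608  165.30600558] bot [414.45529582 325.84525024]
0 0.077 left [221.25255121 234.32209855] right [588.36278412 257.07137482] top [379.60293191 161.30989086] bot [428.94583685 329.99112491]
0.05 0.077 left [221.93986154 227.06236553] right [587.39646794 264.51031359] top [366.28575646 156.79680247] bot [442.94219157 334.62434124]
```

View pics/sd3.png

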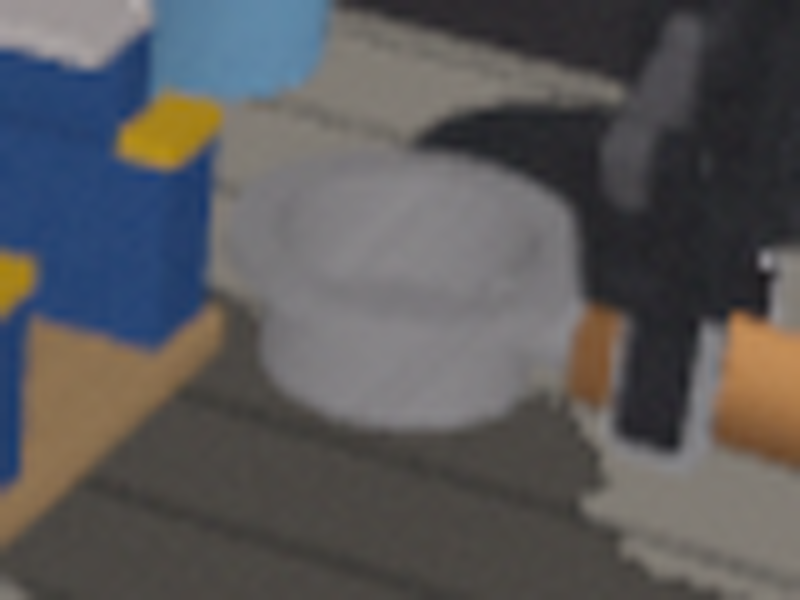

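The side crop shows the collar level within about 0.03 rad, spanning (228..582, top at 150), and perhaps 2 mm above target. It is 2 mm forward and 0.8 mm to the left. I'll correct for these and slide in by steps while watching the force.

```bash
cat > slide.py <<'E'
from plant import bot
from h import *
A=.068; Y=-.0008
def step(x,y,z,v=.05,**k):
    q,o=tcp(x,y,z,aft=A,**k); bot.move_linear(q,v); s=bot.read_state()
    R=Ro.from_euler("xyz",s["ee_rot"]).as_matrix(); e=s["position"]-q
    print("x%.3f z%.3f"%(x,z),round(s["t"],2),"df",(s["force"]-F0).round(1),"dm",(s["wrist_torque"]-M0).round(2),"err mm",(e*1000).round(1),round(s["grasp_force"])); return s["force"]-F0
s=bot.read_state(); F0=s["force"]; M0=s["wrist_torque"]
E
python3 - <<'E'
from slide import *
step(-.09,Y,.044,.06)
for x in (-.07,-.055,-.045,-.035,-.025,-.015):
    d=step(x,Y,.044)
    if np.linalg.norm(d)>10: print("stop"); break
sd=bot.grab_frame("side"); tp=bot.grab_frame("top")
o=np.zeros((480,800,3),np.uint8); o[:,:400]=cv2.resize(tp["img"][170:290,350:450],(400,480)); o[:,400:]=cv2.resize(sd["img"][150:246,300:380],(400,480))
cv2.imwrite("pics/l4.png",o[:,:,::-1])
E
```

```text
x-0.090 z0.044 11.43 df [-0.8 -0.1  0.4] dm [-0.06 -0.08 -0.01] err mm [ 0.   0.1 -0.1] 108
x-0.070 z0.044 11.97 df [ 0.2  0.2 -0.9] dm [-0.03 -0.12  0.06] err mm [-0.   0.1 -0.1] 108
x-0.055 z0.044 12.43 df [-1.2  0.7 -0.9] dm [-0.04 -0.09  0.01] err mm [ 0.3  0.1 -0. ] 108
x-0.045 z0.044 12.78 df [-0.7  1.  -0.8] dm [-0.04 -0.02  0.01] err mm [0.5 0.2 0. ] 108
x-0.035 z0.044 13.12 df [ 0.1 -0.5 -1.5] dm [-0.02 -0.1   0.07] err mm [0.5 0.1 0. ] 108
x-0.025 z0.044 13.47 df [-0.4  0.2 -0.5] dm [-0.1  -0.06  0.  ] err mm [0.5 0.1 0. ] 108
x-0.015 z0.044 13.82 df [ 0.3 -0.6 -0.1] dm [-0.08 -0.07  0.  ] err mm [0.5 0.1 0. ] 108
```

View pics/l4.png

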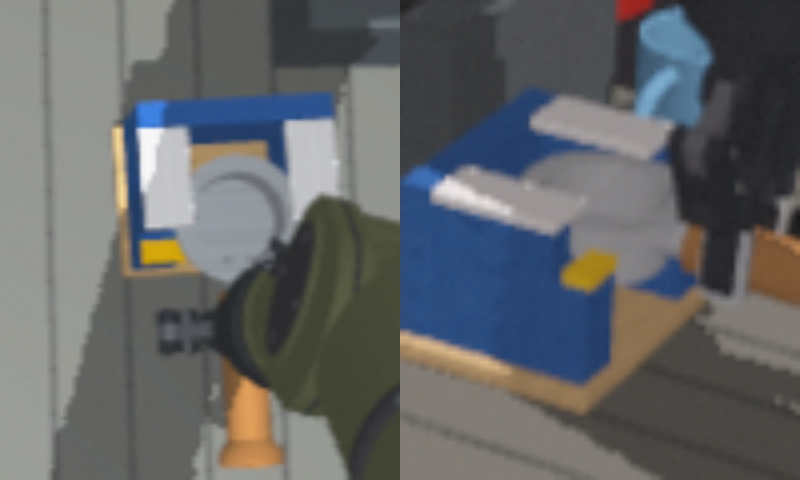

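The collar is under both lips, centred between the walls at crop (243,215), with no contact force. I'll continue to the back, then lower in small steps until the seat takes the weight.

Run:
```python
from slide import *
for x in (-.008,-.003,0.0):
    d=step(x,Y,.044,.03)
    if np.linalg.norm(d)>10: print("stop"); break
for z in (.040,.037,.0355,.0345,.0335,.0325,.0315,.0305,.0295):
    d=step(x,Y,z,.02)
    if d[2]>5 or np.linalg.norm(d)>12: print("contact"); break
bot.hold(.3)
sd=bot.grab_frame("side"); tp=bot.grab_frame("top")
o=np.zeros((480,800,3),np.uint8); o[:,:400]=cv2.resize(tp["img"][170:290,350:450],(400,480)); o[:,400:]=cv2.resize(sd["img"][150:246,300:380],(400,480))
cv2.imwrite("pics/l5.png",o[:,:,::-1])
```

```text
x-0.008 z0.044 14.31 df [-0.8 -0.5 -0.1] dm [0.02 0.06 0.03] err mm [0.3 0.1 0. ] 108
x-0.003 z0.044 14.62 df [-0.4  0.3 -0.2] dm [-0.06 -0.    0.06] err mm [0.3 0.1 0. ] 108
x0.000 z0.044 14.88 df [-0.2 -0.2  1.4] dm [-0.05  0.03  0.06] err mm [0.3 0.1 0. ] 108
x0.000 z0.040 15.22 df [-0.5 -0.6  1.3] dm [-0.03  0.05 -0.02] err mm [-0.2  0.  -0.3] 108
x0.000 z0.037 15.53 df [-0.1  0.8  0.7] dm [-0.05  0.03  0.06] err mm [-0.1  0.1 -0.2] 108
x0.000 z0.035 15.78 df [-1.   0.4 -0.5] dm [-0.02  0.09  0.01] err mm [-0.1  0.  -0.1] 108
x0.000 z0.035 16.02 df [-0.5 -0.3 -0.6] dm [-0.06  0.11  0.08] err mm [-0.   0.  -0.1] 108
x0.000 z0.034 16.27 df [-1.2 -0.3  0.2] dm [-0.04  0.04  0.05] err mm [-0.   0.  -0.1] 108
x0.000 z0.033 16.52 df [ 0.2 -0.1  0.5] dm [-0.04 -0.03  0.02] err mm [ 0.1 -0.   0.1] 108
x0.000 z0.032 16.77 df [-0.6  0.2  4.5] dm [ 0.12 -0.15 -0.  ] err mm [ 0.2 -0.1  0.3] 108
x0.000 z0.030 17.02 df [-2.2  0.6  7.4] dm [ 0.17 -0.17  0.09] err mm [ 0.4 -0.1  0.5] 109
contact
```

View pics/l5.png

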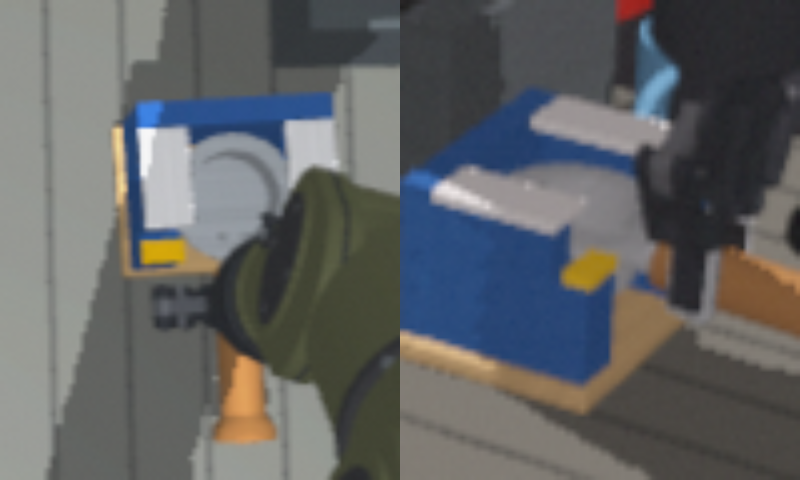

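The top view shows the collar behind the sills and centred, and the side view shows it sunk under the lips. Contact came about 12 mm below the entry height, as expected. I'll press slightly so it settles flat, then release and retreat.

Run:
```python
from slide import *
q,o=tcp(0,Y,.0288,aft=A); bot.move_linear(q,.02); bot.hold(.5)
s=bot.read_state(); print(s["t"],s["force"]-F0,s["grasp_force"])
bot.command_gripper(.38,20); bot.hold(.3); bot.command_gripper(.7)
bot.hold(.2); s=bot.read_state(); print(s["t"],s["force"],s["width"],s["grasp_force"])
p=s["position"]; bot.move_linear([p[0]-.003,p[1],p[2]+.12],.06)
bot.goto([.40,-.10,.32],[np.pi,0,SY]); bot.hold(.3)
s=bot.read_state(); print(s["t"],s["force"])
sd=bot.grab_frame("side"); tp=bot.grab_frame("top")
c=[b for b in blobs(tp,(5,110,60),(20,255,255),(380,225,440,320),60)]
for a,cc,m in c:
    v=ray(tp,np.argwhere(m)[:,::-1],.054); l=cv2.fitLine(v.astype(np.float32),2,0,.001,.001).ravel(); print("handle",a,cc,np.arctan(l[1]/l[0]),"y at stand axis err",((v.mean(0)-ST)@[-np.sin(SY),np.cos(SY)]), "aft end",((v-ST)@[np.cos(SY),np.sin(SY)]).min())
o=np.zeros((480,800,3),np.uint8); o[:,:400]=cv2.resize(tp["img"][170:290,350:450],(400,480)); o[:,400:]=cv2.resize(sd["img"][150:270,300:400],(400,480))
cv2.imwrite("pics/l6.png",o[:,:,::-1])
```

```text
18.175 [-1.36231241  1.36442116  6.31327474] 109.64378714561462
19.3 [ 0.08879106 -1.12003718 -0.14773913] 0.7011770835055257 0.0
22.6167 [0.58627195 0.27785535 0.61478335]
handle 473 [409.9577167  259.21775899] 0.032448404 y at stand axis err 0.0005388122614262071 aft end -0.152481163163167
```

View pics/l6.png

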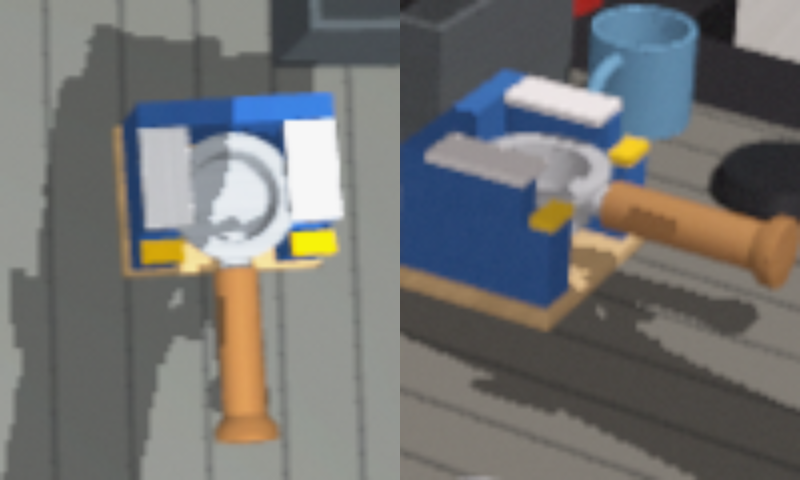

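The portafilter sits between the prongs, under the lips and behind the sills. Its handle points straight out (0.01 rad off, 0.5 mm lateral, about +1.5 mm along x), and the robot is clear. I'm handing in.

```bash
python3 -c "
from plant import bot
print(bot.hand_in())"
```

```text
the job is handed in; nothing more can be done
None
```

The portafilter is seated in the tamping stand and released, with its handle straight out of the open end; the job was handed in at about 23 s of the 48 s allowed, and no verdict came back.

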